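# Set the stop pin and hold a lens barrel pressed in the V-block

### The job

First, with the lens barrel still in its rest, push the collared stop pin down through the hole in the V-block's lug until its collar sits on the lug, and let go of it. Then lay the lens barrel in the V with its end close up to the pin (a few millimetres at most) and press it evenly onto both V faces with about the weight of a full 1.5-litre bottle, not much more. Finish while still holding the barrel pressed down, and leave the other things on the bench where they are.

Things in the scene. Friction and masses are not known exactly. Their poses are not given: they have to be found in the camera images.
- fixture: grey V-block fixture with steel V faces, fixed; base 104 x 64 x 10 mm. Origin: middle of its underside on the bench; x level along the V towards the lug, y across, z up. Two V saddles, 20 mm long, 60 mm wide, 57 mm high, at x = -38 and +38 mm; clear gap of 56 mm between them for fingers (floor at z = 10 mm). Lug 32 x 36 x 14 mm, top at z = 30 mm, at x = 52 to 84 mm.
- cheek_left: the polished, slippery steel V faces on the fixture's +y side (both saddles), rigidly part of the fixture, sloping 45 degrees; same origin and axes as fixture.
- cheek_right: the polished, slippery steel V faces on the fixture's -y side (both saddles), sloping 45 degrees the other way; same origin and axes as fixture.
- v_seat (a point): point 60 mm above the bench over the fixture's origin, axes as the fixture's: the axis of the barrel, fully seated on both faces, runs through it along x. With the barrel's middle at x = 0 its end (x = 60 mm) is about 1 mm short of the pin.
- lug_hole (a point): centre of the hole's mouth on top of the lug, at x = 68 mm, z = 30 mm of the fixture, axes as the fixture's; upright hole of 12 mm diameter with a small chamfer, right through the 14 mm lug; 30 mm of clear height from its mouth to the bench.
- rest: grey plastic storage rest of the barrel, fixed; base 110 x 54 x 8 mm, two 10 mm yokes at x = -46 and +46 mm, 46 mm wide, 38 mm high; clear between them. Origin: middle of the underside; x along the barrel, z up.
- barrel: the lens barrel: smooth rigid cylinder, 32 mm diameter, 120 mm long, aluminium with a black middle band 44 mm long and glass at both ends (ends alike), about 0.16 kg. Origin: middle of its axis; x is the cylinder's axis, it may be rolled about it. At first it lies level in the rest, axis 36 mm above the bench.
- holder: aluminium pin holder block, fixed, 50 x 100 x 34 mm (x, y, z), with two upright holes at y = -25 and +25 mm; one holds the stop pin, the other the plain dowel. Origin: middle of the underside.
- stop_pin: steel stop pin, upright, 0.075 kg. Origin: centre of the lower tip; z up along it. Shank 10 mm diameter from 0 to 24 mm, chamfered tip; collar 22 mm diameter from 24 to 28 mm; round grip 14 mm diameter from 28 to 69 mm. At first it hangs by its collar on the holder's top, tip 10 mm above the bench.
- pin_collar (a point): centre of the underside of the stop pin's collar, 24 mm above its tip; when the pin is home it lies at the hole's mouth.
- dowel: plain steel dowel without a collar, 10 mm diameter, 60 mm long, in the holder's other hole; not needed, leave it. Origin: centre of the lower end.
- timer: bystander: white lab timer, 60 x 60 x 16 mm, loose. Origin: middle of the underside.
- jar: bystander: clear specimen jar with white cap, 44 mm diameter, 65 mm high, loose. Origin: middle of the underside.
- reagent: bystander: white reagent bottle, 60 mm diameter, 105 mm high, loose. Origin: middle of the underside.
- wrench: bystander: small steel wrench, 130 mm long, lying loose. Origin: underside.
- lens_cap: bystander: black lens cap, 38 mm diameter, 11 mm high, loose. Origin: middle of the underside.
There are look-alikes about, which are no part of the job. What is shaped like the stop_pin but purple or yellow is not meant. Leave any brown look-alike of the barrel alone.

How it is judged:
By the outcome, as a careful person would: the job done as asked, in the order asked, and still so for the second after the job is handed in, while the arm keeps its last pose, push and grip.
It also fails if it takes over 59 s, if anything falls off the work surface, if the arm or the gripper's body presses on something with over 40 N, if the wrist force passes 120 N, or if a joint passes its speed limit or range.

### The arm

A 6-joint arm with a two-finger parallel gripper is mounted at the origin on the work surface. World frame = base frame: x ahead of the robot, y to its left, z up, the work surface at z = 0. Lengths are in mm, angles in rad, forces in N, time in s.
With the tool pointing down it reaches from about 375 to 900 mm from the base axis. Payload 3.1 kg.
Tool frame: the origin (TCP) lies at the very end of the fingers, on their centre line; the grasp point (between the pads) lies 19 mm behind it; z points along the fingers, y is the line along which they close (so a half turn about z gives the same grasp; the last joint's range is limited). The gripper opens to 87 mm and grips with 3 to 60 N. Pads are 19 mm wide; open, the fingers measure 117 mm over their backs; the gripper's body (75 mm by 190 mm) begins 51 mm behind the grasp point.
Start: joints at [-1.329, 0.527, 1.433, -0, 1.181, -0.178], TCP at [254.755, -570.698, 222.548] pointing down, gripper open.
Joint ranges: [-3.08, 3.08], [-0.75, 2.2], [0.22, 2.44], [-1.43, 4.57], [0, 2.65], [-2.85, 2.85]. Speed limits (rad/s): [2.79, 2.79, 3.14, 3.14, 3.14, 3.14].

### API

Orientations are given as [roll, pitch, yaw] about the fixed x, y, z axes, in that order (R = Rz(yaw) Ry(pitch) Rx(roll)).
In Python, from station import env gives the robot as it stands.
- The arm moves only by the tool move_arm, never from a script. Its argument "moves" is one flat list of numbers, 7 for each row, row after row: the shift along the tool's x, y, z scaled (see below), then the turn, a rotation vector about the tool's x, y, z scaled (see below), then the closure, from -1 (fully open) to 1 (shut). A call has exactly 5 rows; each row is the pose to reach, as a shift and turn from the pose commanded when the call began, along the tool's axes at that moment; what a row does not reach only later rows make up. The controller multiplies each number of a shift by 0.8 m and each number of a turn by 0.5 rad. A row lasts 1/12 s, in which the tool goes at most 41.7 mm and 7.16 degrees, less where a joint would pass 70% of its speed; a pose out of reach is approached as far as the arm can. A call with a number of a shift or a turn outside -1 to 1 is refused whole. A call with a gripper value outside its range is refused whole. The fingers move at their own pace and stop on an object; "newtons" is the grip in N (left out, the last holds). Time passes only in rows, so rows that repeat a pose let the fingers close, or fill a call up. It gives the time, the measured TCP pose, the force, the opening and the grip force at its end, in the units of the state.
- env.observe(): the state, without advancing time (a new reading comes with each control period).
- env.capture(name): name is "side" or "top" or "wrist"; returns a dict with "img" (480x640x3 uint8, red, green, blue), "mtx" (3x3 intrinsics, pixels), "R" (3x3) and "t" (3): a world point X has camera coordinates R X + t. Camera axes: x right, y down, z forward; pixel columns grow to the right and rows downward; lengths in mm; the calibration is good to about 2 mm. The wrist camera is an equidistant fisheye: a pixel r from the principal point sees the ray r / f radians off the axis. A picture is of the moment at which its call begins. There is no depth.
- env.close_job(): hands the job in; it is judged then, once.
The state is a dict: "time": time; "q": joint angles; "dq": joint speeds; "joint_torque": joint torques, N m; "position": TCP position; "ee_rot": TCP orientation; "ft_force": force on the tool from outside, world axes, zero at the start; "ft_torque": the same for the moment, N m; "gripper_width": finger opening in mm; "gripper_force": force on a finger pad.
Only numpy, scipy, OpenCV 4.12 (cv2) and the standard library are available. Lean on these libraries where they do the work, as an engineer would, in place of code of your own. Each camera call takes 0.05 s, during which the arm holds its last target. There are 200 camera calls.

## Working session

There is one attempt and no reset: what is moved stays moved. The work goes in short steps, Python scripts to look and compute and a tool call to move; the robot and the scene stay as the last step left them, time stands still between calls to the robot, and variables do not carry over. Pictures are saved under pics/ and viewed, at most 10 in all, crops included, and the job is handed in when it is done.

Besides the shell and the picture viewer there is one more tool, called after "Request:" as a command line: name --argument value ..., lists and objects as JSON in quotes. move_arm: Moves the arm, as the interface text tells. Its arguments: {"type":"object","properties":{"moves":{"type":"array","items":{"type":"number"}},"newtons":{"type":"number"}},"required":["moves"]}

```bash
ls; mkdir -p pics
python3 - <<'E'
from station import env
import cv2,numpy as np
print(env.observe())
for n in ("top","side"):
    c=env.capture(n); cv2.imwrite(f"pics/{n}0.png",c["img"][:,:,::-1]); print(n,c["mtx"].tolist(),np.round(c["R"],4).tolist(),c["t"])
E
```

```text
pics
{'time': 0.0, 'q': array([-1.32952994e+00,  5.28463867e-01,  1.43393966e+00, -8.99942599e-06,
        1.18139619e+00, -1.78462397e-01]), 'dq': array([ 1.07968341e-03, -6.35102463e-04, -5.92841274e-04, -8.14025207e-05,
        2.13112594e-03, -1.66231860e-03]), 'joint_torque': array([ 8.01573078e-04, -4.40039635e+01, -1.76590741e+01,  6.35130052e-02,
        5.83134172e-02, -1.43945490e-04]), 'position': array([ 254.5582596 , -569.98445184,  221.56117842]), 'ee_rot': array([-3.13941917e+00, -3.83603775e-04,  4.19731788e-01]), 'ft_force': array([-0.10322747, -0.65223151, -0.20715477]), 'ft_torque': array([0.02536074, 0.06675748, 0.03060107]), 'gripper_force': 0.0, 'gripper_width': 87.24630107873865}
top [[604.6892266627874, 0.0, 315.3608961350564], [0.0, 604.6892266627874, 240.15026510663995], [0.0, 0.0, 1.0]] [[0.0146, -0.9995, 0.0264], [-0.9918, -0.0179, -0.1266], [0.127, -0.0243, -0.9916]] [   5.98645069  565.11735832 1378.66510782]
side [[495.41802348774354, 0.0, 322.07953449618424], [0.0, 495.41802348774354, 236.50114023746102], [0.0, 0.0, 1.0]] [[0.9942, -0.1075, 0.0079], [-0.0597, -0.6103, -0.7899], [0.0897, 0.7848, -0.6132]] [-545.87957049  121.12205945 1028.13816598]
```

View pics/top0.png

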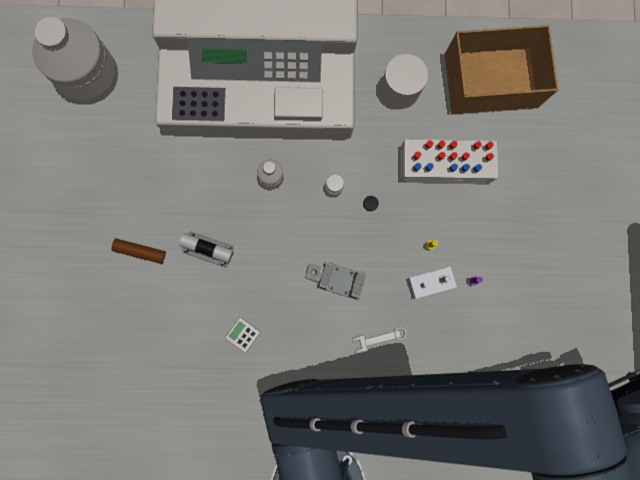

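View pics/side0.png

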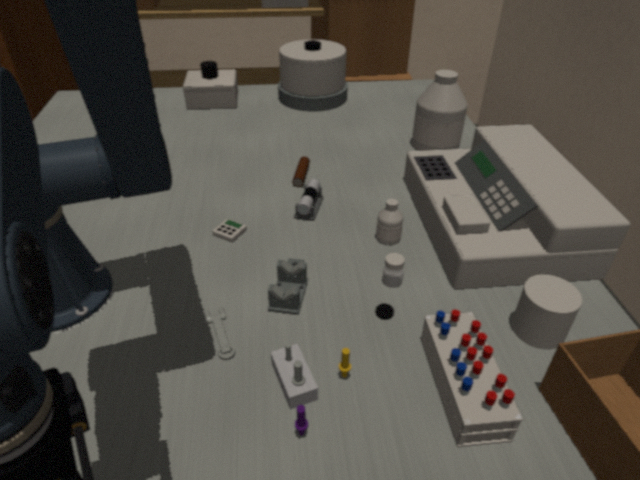

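Top view: candidates for the stop pin are the grey one with a collar in the holder (444,281), the dowel beside it (422,286), the purple pin (475,281) and the yellow pin (431,244). For the barrel they are the aluminium one with a black band (207,248) and the brown one (138,251). I choose the grey collared pin and the banded barrel. The fixture is at (337,280), with its lug and hole at (314,272). One close crop will check this.

Run:
```python
import cv2,numpy as np
t=cv2.imread("pics/top0.png"); s=cv2.imread("pics/side0.png")
r=lambda im,x,y,w,h,W,H:cv2.resize(im[y:y+h,x:x+w],(W,H),interpolation=cv2.INTER_CUBIC)
a=r(t,295,250,80,60,400,300); b=r(t,400,250,80,60,400,300)
c=r(t,170,220,80,60,400,300); d=r(s,250,340,80,60,400,300)
cv2.imwrite("pics/crop0.png",np.vstack([np.hstack([a,b]),np.hstack([c,d])]))
```

```text
(no output)
```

View pics/crop0.png

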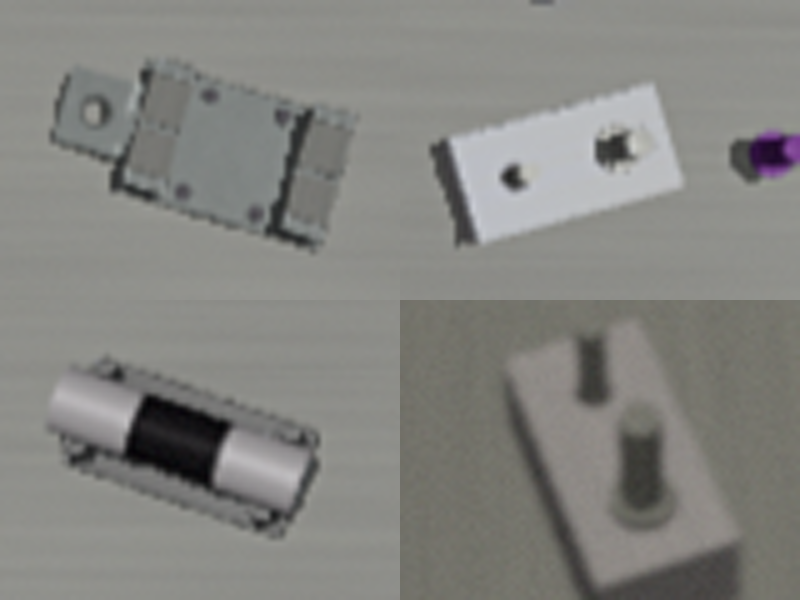

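The crop confirms it: the grey collared pin in the holder has its grip top near (448,279), the lug hole is at (314,272.4), and the barrel has the black band. Now to positions.

```bash
cat > h.py <<'E'
import numpy as np,cv2
from scipy.spatial.transform import Rotation as Ro
def ray(c,p,z,fish=False):
    m=c["mtx"]; u=(p[0]-m[0,2])/m[0,0]; v=(p[1]-m[1,2])/m[1,1]
    if fish:
        r=np.hypot(u,v); s=np.sin(r)/r if r>1e-9 else 1; d=np.array([u*s,v*s,np.cos(r)])
    else: d=np.array([u,v,1.])
    R=np.array(c["R"]); o=-R.T@np.array(c["t"]); w=R.T@d
    return o+w*(z-o[2])/w[2]
def proj(c,X,fish=False):
    m=c["mtx"]; x=np.array(c["R"])@X+np.array(c["t"])
    if fish:
        r=np.hypot(x[0],x[1]); a=np.arctan2(r,x[2]); x=np.array([x[0]*a/r,x[1]*a/r,1])
    return np.array([m[0,0]*x[0]/x[2]+m[0,2],m[1,1]*x[1]/x[2]+m[1,2]])
def go(tgt,yaw,o):
    """shift/turn numbers in move units from observed pose o to tool-down pose tgt, yaw"""
    R0=Ro.from_euler('xyz',o["ee_rot"]); R1=Ro.from_euler('xyz',[np.pi,0,yaw])
    return np.round(R0.inv().apply(np.array(tgt)-o["position"])/800,4), np.round((R0.inv()*R1).as_rotvec()/.5,4)
E
python3 - <<'E'
from station import env
from h import *
c=env.capture("top"); s=env.capture("side")
A=lambda x,y:(x/5+295,y/5+250); B=lambda x,y:((x-400)/5+400,y/5+250); C=lambda x,y:(x/5+170,(y-300)/5+220); D=lambda x,y:((x-400)/5+250,(y-300)/5+340)
pr=lambda n,p,z,c=c:print(n,np.round(ray(c,p,z),1))
pr("hole",A(95,112),30)
for p in [(70,66),(52,140)]: pr("lugend",A(*p),30)
for p in [(148,58),(355,110),(318,250)]: pr("saddle",A(*p),57)
for p in [(448,137),(655,83),(685,185),(480,245)]: pr("holder",B(*p),34)
pr("pintop",B(638,145),79); pr("pinside top",D(642,415),79,s); pr("collar side",D(642,505),38,s)
pr("dowel",B(518,173),34)
for p in [(72,368),(50,428),(315,445),(290,510)]: pr("barrel",C(*p),36)
for p in [(142,397),(128,448),(228,420),(212,485)]: pr("band",C(*p),45)
E
```

```text
hole [489.8  17.1  30. ]
lugend [511.1  29.1  30. ]
lugend [476.4  37.   30. ]
saddle [513.   -6.2  57. ]
saddle [ 490.7 -101.5   57. ]
saddle [426.5 -84.9  57. ]
holder [ 481.5 -206.1   34. ]
holder [ 508.4 -303.6   34. ]
holder [ 460.9 -317.1   34. ]
holder [ 431.5 -220.8   34. ]
pintop [ 476.2 -284.2   79. ]
pinside top [ 479.2 -285.    79. ]
collar side [ 478.  -289.6   38. ]
dowel [ 465.3 -238.8   34. ]
barrel [574.8 320.5  36. ]
barrel [546.5 329.5  36. ]
barrel [540.7 206.5  36. ]
barrel [510.2 217.1  36. ]
band [560.6 286.   45. ]
band [536.8 291.5  45. ]
band [550.6 246.   45. ]
band [520.3 252.3  45. ]
```

Run:
```python
from station import env
from h import *
print(go([477,-286,200],1.34,env.observe()))
```

```text
(array([ 0.3986, -0.2112,  0.0278]), array([-2.1000e-03, -1.6000e-03, -1.8403e+00]))
```

Request:
move_arm --moves '[0.05,-0.026,0.005,0,0,-0.2,0,0.1,-0.052,0.01,0,0,-0.4,0,0.15,-0.078,0.015,0,0,-0.6,0,0.2,-0.105,0.02,0,0,-0.8,0,0.25,-0.132,0.025,0,0,-0.95,0]' --newtons 30

```text
time: 0.62
position: [383.7, -405.9, 203.9]
ee_rot: [-3.141, -0.0, 0.898]
ft_force: [1.3, 0.2, -0.8]
gripper_width: 61.3
gripper_force: 0.0
```

Run:
```python
from station import env
from h import *
o=env.observe();print(o["position"],o["ee_rot"],o["gripper_width"])
print(go([477,-286,200],1.34,o))
```

```text
[ 383.67282977 -405.93604073  203.91225572] [-3.14144178e+00 -2.18760635e-04  8.98497507e-01] 61.27715915877052
(array([ 0.1899, -0.0021,  0.0049]), array([-2.00e-04, -5.00e-04, -8.83e-01]))
```

Request:
move_arm --moves '[0.05,0,0,0,0,-0.2,0,0.1,0,0.005,0,0,-0.4,0,0.15,0,0.005,0,0,-0.6,0,0.19,-0.002,0.005,0,0,-0.8,0,0.19,-0.002,0.005,0,0,-0.883,0]'

```text
time: 1.03
position: [479.4, -282.4, 200.0]
ee_rot: [-3.141, -0.003, 1.346]
ft_force: [-0.2, -0.3, -0.1]
gripper_width: 43.9
gripper_force: 0.0
```

Run:
```python
from station import env
from h import *
o=env.observe();print(o["position"],o["ee_rot"],o["gripper_width"])
c=env.capture("wrist"); print(c["mtx"].tolist(),-np.array(c["R"]).T@c["t"])
for n,X in dict(pintop=[477,-286,79],collar=[477,-286,38],dowel=[464.5,-238,60]).items(): print(n,proj(c,np.array(X),True))
cv2.imwrite("pics/w1.png",c["img"][:,:,::-1])
```

```text
[ 479.36796074 -282.37655245  199.98876092] [-3.14147445e+00 -3.06423608e-03  1.34608101e+00] 43.919545015319244
[[371.64829954431775, 0.0, 316.86553796524043], [0.0, 371.64829954431775, 241.2245481046687], [0.0, 0.0, 1.0]] [ 493.51458735 -218.72984682  362.61862105]
pintop [315.74695291 240.56554327]
collar [315.93058577 229.67398441]
dowel [287.80769748 182.57935589]
```

View pics/w1.png

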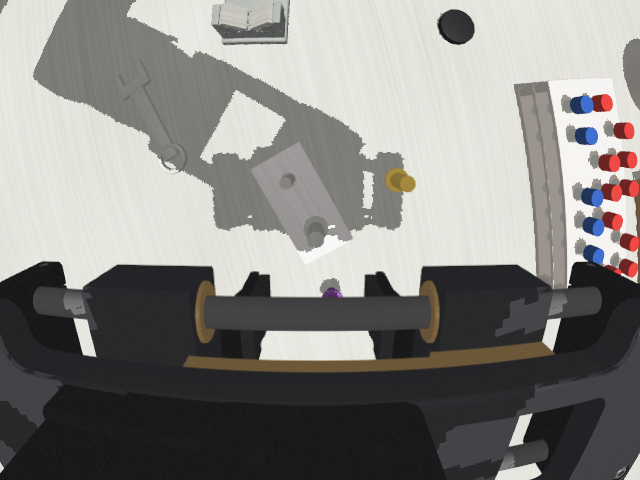

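Wrist view: the holder with dowel near (287,181) and the stop pin near (316,230), the yellow pin at (400,182) and the purple one at (331,290). I'll zoom in for precision.

Run:
```python
import cv2
t=cv2.imread("pics/w1.png")
cv2.imwrite("pics/w1c.png",cv2.resize(t[165:265,250:370],(720,600),interpolation=cv2.INTER_CUBIC))
```

```text
(no output)
```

View pics/w1c.png

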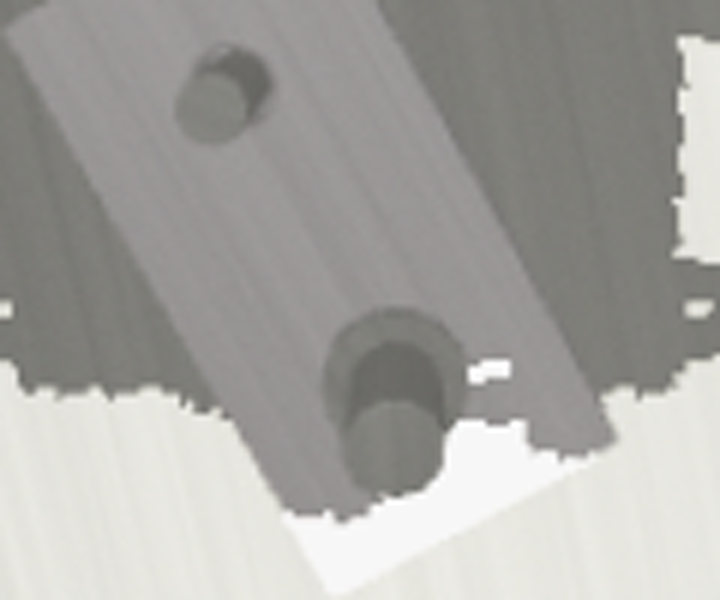

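The crop shows the pin's grip top at wrist pixel (315.7,239.5) and its collar at (315.7,228), which agrees with the estimate within about 1 px.

Run:
```python
from station import env
from h import *
c=env.capture("wrist");o=env.observe()
a=ray(c,(315.7,239.5),79,True);b=ray(c,(315.7,228),38,True);print(a,b)
p=(a+b)/2
for z in (100,47): print(go([p[0],p[1],z],1.34,o))
print(o["position"])
```

```text
[ 475.91579764 -287.76714459   79.        ] [ 475.8631832  -287.16499842   38.        ]
(array([-0.0018, -0.0016,  0.1251]), array([-0.0009,  0.0001, -0.0009]))
(array([-0.0018, -0.0016,  0.1913]), array([-0.0009,  0.0001, -0.0009]))
[ 477.53481402 -286.36937918  200.04806045]
```

Request:
move_arm --moves '[-0.002,-0.002,0.04,0,0,0,0,-0.002,-0.002,0.08,0,0,0,0,-0.002,-0.002,0.12,0,0,0,0,-0.002,-0.002,0.16,0,0,0,0,-0.002,-0.002,0.192,0,0,0,0]'

```text
time: 1.55
position: [473.7, -290.0, 44.6]
ee_rot: [-3.14, -0.0, 1.333]
ft_force: [0.9, 1.0, -0.2]
gripper_width: 43.6
gripper_force: 0.0
```

Request:
move_arm --moves '[0,0,0,0,0,0,0.3,0,0,0,0,0,0,0.9,0,0,0,0,0,0,0.9,0,0,0,0,0,0,0.9,0,0,0,0,0,0,0.9]' --newtons 30

```text
time: 1.97
position: [475.9, -290.3, 48.5]
ee_rot: [3.138, 0.002, 1.336]
ft_force: [-0.2, -0.4, 0.4]
gripper_width: 17.9
gripper_force: 0.0
```

Request:
move_arm --moves '[0,0,0,0,0,0,0.9,0,0,0,0,0,0,0.9,0,0,0,0,0,0,0.9,0,0,0,0,0,0,0.9,0,0,0,0,0,0,0.9]'

```text
time: 2.38
position: [475.8, -290.1, 48.2]
ee_rot: [3.139, 0.002, 1.337]
ft_force: [0.2, -0.6, 6.6]
gripper_width: 13.0
gripper_force: 30.0
```

Run:
```python
from station import env
o=env.observe();print(o["position"],o["ee_rot"],o["gripper_width"],o["gripper_force"],o["ft_force"])
```

```text
[ 475.83064308 -290.05245227   48.24338741] [3.13874614e+00 1.85466959e-03 1.33654002e+00] 12.993522697303126 29.988613170571625 [ 0.18693454 -0.62370428  6.56719965]
```

Request:
move_arm --moves '[0,0,-0.02,0,0,0,0.9,0,0,-0.04,0,0,0,0.9,0,0,-0.07,0,0,0,0.9,0.02,0,-0.1,0,0,0,0.9,0.05,0,-0.12,0,0,0,0.9]'

```text
time: 2.8
position: [485.1, -252.3, 144.9]
ee_rot: [3.138, 0.002, 1.334]
ft_force: [0.7, -0.0, -1.1]
gripper_width: 13.5
gripper_force: 30.0
```

Run:
```python
from station import env
from h import *
o=env.observe()
print(o["gripper_width"],o["ft_force"],go([489,0,140],1.34,o))
```

```text
13.53169426613148 [ 0.66535017 -0.02321977 -1.13730449] (array([ 0.3077, -0.0694,  0.0051]), array([ 0.0077,  0.0047, -0.0128]))
```

Request:
move_arm --moves '[0.045,-0.01,0,0,0,0,0.9,0.09,-0.02,0,0,0,0,0.9,0.135,-0.03,0,0,0,0,0.9,0.18,-0.04,0.002,0,0,0,0.9,0.225,-0.05,0.004,0,0,0,0.9]'

```text
time: 3.22
position: [486.8, -64.1, 139.8]
ee_rot: [3.141, 0.0, 1.336]
ft_force: [0.9, -0.1, -1.6]
gripper_width: 13.3
gripper_force: 30.0
```

Request:
move_arm --moves '[0.04,-0.01,0,0,0,0,0.9,0.06,-0.015,0,0,0,0,0.9,0.08,-0.019,0,0,0,0,0.9,0.08,-0.019,0,0,0,0,0.9,0.08,-0.019,0,0,0,0,0.9]'

```text
time: 3.63
position: [487.0, 0.6, 139.6]
ee_rot: [3.141, 0.0, 1.339]
ft_force: [0.1, -0.0, -0.6]
gripper_width: 13.2
gripper_force: 30.0
```

Run:
```python
from station import env
from h import *
o=env.observe();print(o["position"],o["ee_rot"],o["ft_force"],o["gripper_width"])
c=env.capture("wrist")
print("hole",proj(c,np.array([489.8,17.1,30.]),True),"tip",proj(c,o["position"]+[0,0,-46],True))
im=c["img"][130:280,220:420,::-1]
cv2.imwrite("pics/w2.png",cv2.resize(im,(800,600),interpolation=cv2.INTER_CUBIC))
cv2.imwrite("pics/w2full.png",c["img"][:,:,::-1])
```

```text
[487.03447691   0.62069168 139.63091891] [3.14129837e+00 2.91329952e-04 1.33873891e+00] [ 0.07892504 -0.01951559 -0.55959927] 13.19541148775986
hole [316.18276138 216.65386105] tip [317.76776554 263.90287932]
```

View pics/w2.png

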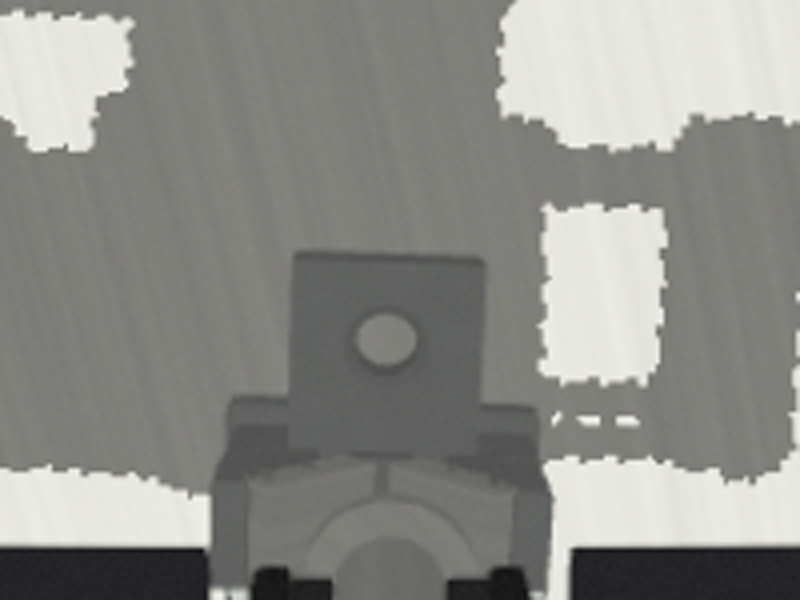

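The crop shows the hole mouth at wrist pixel (316.75,215), the lug's far corners at (293.75,193.75) and (341.2,195), and the near edge of the held pin's collar at (317,254.3).

Run:
```python
from station import env
from h import *
o=env.observe(); c=env.capture("wrist")
P=lambda x,y:(220+x/4,130+y/4)
h=ray(c,P(387,340),30,True); print("hole",h)
e1,e2=ray(c,P(295,254),30,True),ray(c,P(485,260),30,True); print("lug corners",e1,e2,"w",np.linalg.norm(e1-e2),"mid",(e1+e2)/2)
d=e2-e1; print("yaw from lug",np.degrees(np.arctan2(d[1],d[0]))+90)
m=(e1+e2)/2; print("hole->end", np.linalg.norm((m-h)[:2]))
for p in [(232,398),(538,405)]: print("base? corner z57/10",ray(c,P(*p),57,True),ray(c,P(*p),10,True))
print("o",o["position"],o["ee_rot"])
for z in (125.5,129.5):print("collar edge",ray(c,P(388,497),z,True), "ends",ray(c,P(305,570),z,True),ray(c,P(470,570),z,True))
```

```text
hole [490.83184267  17.39758679  30.        ]
lug corners [478.07529683  36.98451175  30.        ] [511.84687721  27.85465903  30.        ] w 34.98390846391174 mid [494.96108702  32.41958539  30.        ]
yaw from lug 74.87220044824724
hole->end 15.579188067840127
base? corner z57/10 [464.13552982  18.42140817  57.        ] [456.86790252   9.69135078  10.        ]
base? corner z57/10 [514.27027532   5.31417232  57.        ] [516.61920579  -5.93003947  10.        ]
o [ 4.87281849e+02 -1.49786688e-01  1.39623778e+02] [3.14098581e+00 3.46880345e-04 1.33735223e+00]
collar edge [490.35343554  14.57629764 125.5       ] ends [478.02355303   7.68579027 125.5       ] [498.16812611   2.92171072 125.5       ]
collar edge [490.61789058  15.69471484 129.5       ] ends [478.56739333   8.96034085 129.5       ] [498.25550651   4.30421153 129.5       ]
```

Run:
```python
from station import env
from h import *
print(go([490,14,78],1.335,env.observe()))
```

```text
(array([ 0.0186, -0.0011,  0.077 ]), array([0.0012, 0.0007, 0.0026]))
```

Request:
move_arm --moves '[0.0185,-0.001,0.02,0,0,0,0.9,0.0185,-0.001,0.045,0,0,0,0.9,0.0185,-0.001,0.07,0,0,0,0.9,0.0185,-0.001,0.077,0,0,0,0.9,0.0185,-0.001,0.077,0,0,0,0.9]'

```text
time: 4.15
position: [488.9, 13.6, 76.5]
ee_rot: [-3.138, 0.0, 1.335]
ft_force: [-0.2, 0.9, -0.7]
gripper_width: 13.3
gripper_force: 30.0
```

Run:
```python
from station import env
from h import *
for _ in range(3):
    c=env.capture("wrist"); o=env.observe();print(o["position"],o["ee_rot"],o["ft_force"])
im=c["img"][180:300,240:400,::-1]
s=env.capture("side"); x,y=proj(s,np.array([490.8,17.4,45.])); print(x,y); x=int(x)-40;y=int(y)-30
a=cv2.resize(im,(400,300),interpolation=cv2.INTER_CUBIC)
b=cv2.resize(s["img"][y:y+60,x:x+80,::-1],(400,300),interpolation=cv2.INTER_CUBIC)
print("side crop origin",x,y,"hole",proj(s,np.array([490.8,17.4,30.])))
cv2.imwrite("pics/w3.png",cv2.resize(np.hstack([a,b]),(800,300)))
```

```text
[489.6688249   13.63701504  77.42291126] [-3.14014897e+00  1.30841559e-04  1.33477764e+00] [ 0.36151211 -0.26592008 -0.76264267]
[490.25964051  13.65223724  78.0873787 ] [3.14123658e+00 3.09322805e-05 1.33495524e+00] [-0.77067632 -0.52536986 -0.15535413]
[490.6246729   13.78189552  78.49122511] [ 3.14004741e+00 -2.11408087e-05  1.33537256e+00] [-0.24785884 -0.83676574 -1.38176712]
294.2465478621562 257.8747224498853
side crop origin 254 227 hole [294.43137043 263.18979032]
```

View pics/w3.png

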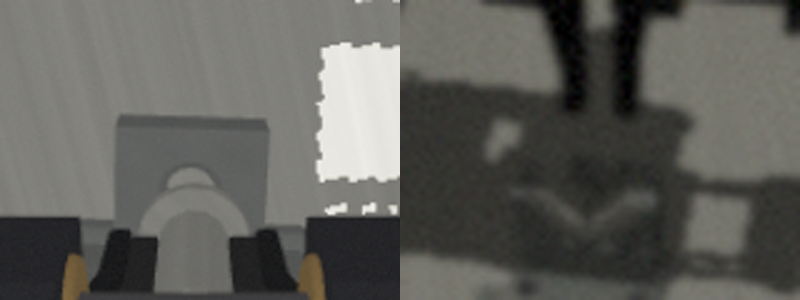

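The left half (wrist) shows the hole's far rim at (316,245), just ahead of the collar's near rim at (316,254), and laterally the two line up. The right half (side) shows little.

Run:
```python
from station import env
from h import *
c=env.capture("wrist"); o=env.observe(); print(o["position"],o["ee_rot"])
t=np.array([np.cos(1.337),np.sin(1.337)])
P=lambda x,y:(240+x/2.5,180+y/2.5)
print("hole", ray(c,P(190,163),30,True)[:2]-7*t)
e1,e2=ray(c,P(120,116),30,True),ray(c,P(268,120),30,True); print("lugend",(e1+e2)/2,"hole",((e1+e2)/2)[:2]-16*t, "w",np.linalg.norm(e1-e2))
for dz in (-15,-13): print("pin", ray(c,P(190,185),o["position"][2]+dz,True)[:2]-11*t)
for x in(137,246): print(x,ray(c,P(x,235),o["position"][2]-12,True))
```

```text
[490.68998283  14.01124644  78.7775    ] [ 3.13937405e+00 -6.92729192e-05  1.33572720e+00]
hole [490.67020615  17.66750212]
lugend [495.7214537   34.77359544  30.        ] hole [492.01469806  19.20889298] w 34.444443907590866
pin [490.777756    17.94097246]
pin [490.91300372  18.49702858]
137 [480.88868041  21.86337357  66.7775    ]
246 [501.93685091  16.83505898  66.7775    ]
```

Request:
move_arm --moves '[0,0,0.005,0,0,0,0.9,0,0,0.01,0,0,0,0.9,0,0,0.015,0,0,0,0.9,0,0,0.018,0,0,0,0.9,0,0,0.018,0,0,0,0.9]'

```text
time: 4.82
position: [489.5, 14.2, 62.8]
ee_rot: [-3.141, 0.001, 1.337]
ft_force: [-0.7, -2.4, -1.7]
gripper_width: 12.8
gripper_force: 30.0
```

Request:
move_arm --moves '[0,0,0.002,0,0,0,0.9,0,0,0.004,0,0,0,0.9,0,0,0.006,0,0,0,0.9,0,0,0.008,0,0,0,0.9,0,0,0.008,0,0,0,0.9]'

```text
time: 5.23
position: [489.7, 14.3, 56.7]
ee_rot: [-3.141, 0.0, 1.336]
ft_force: [-1.1, -3.6, -1.1]
gripper_width: 12.7
gripper_force: 30.0
```

Request:
move_arm --moves '[-0.0005,0,0.003,0,0,0,0.9,-0.001,0,0.006,0,0,0,0.9,-0.001,0,0.009,0,0,0,0.9,-0.001,0,0.012,0,0,0,0.9,-0.001,0,0.012,0,0,0,0.9]'

```text
time: 5.65
position: [489.6, 13.8, 46.8]
ee_rot: [-3.141, -0.0, 1.336]
ft_force: [-1.0, -2.1, -2.6]
gripper_width: 12.8
gripper_force: 30.0
```

Request:
move_arm --moves '[0,0,0.001,0,0,0,0.9,0,0,0.002,0,0,0,0.9,0,0,0.004,0,0,0,0.9,0,0,0.005,0,0,0,0.9,0,0,0.005,0,0,0,0.9]'

```text
time: 6.07
position: [489.8, 13.6, 44.2]
ee_rot: [3.141, 0.0, 1.336]
ft_force: [-1.4, -3.4, 8.9]
gripper_width: 13.2
gripper_force: 30.0
```

Request:
move_arm --moves '[0,0,0,0,0,0,0.5,0,0,0,0,0,0,0.2,0,0,0,0,0,0,0,0,0,0,0,0,0,0,0,0,0,0,0,0,0]'

```text
time: 6.48
position: [489.7, 13.9, 43.2]
ee_rot: [-3.141, -0.0, 1.336]
ft_force: [-0.4, 0.8, 0.2]
gripper_width: 37.7
gripper_force: 0.0
```

Request:
move_arm --moves '[0,0,-0.02,0,0,0,0,0,0,-0.05,0,0,0,0,0,0,-0.09,0,0,0,0,0,0,-0.13,0,0,0,0,0,0,-0.15,0,0,0,0]'

```text
time: 6.9
position: [491.1, 13.7, 166.3]
ee_rot: [3.137, -0.0, 1.336]
ft_force: [0.8, -0.3, 1.5]
gripper_width: 43.4
gripper_force: 0.0
```

Run:
```python
from station import env
from h import *
c=env.capture("top"); c=env.capture("wrist"); o=env.observe(); print(o["position"],o["gripper_width"])
cv2.imwrite("pics/w4.png",cv2.resize(c["img"][150:300,220:420,::-1],(800,600),interpolation=cv2.INTER_CUBIC))
print(go([542.5,268.5,200],np.radians(72.8),o))
```

```text
[491.90813652  13.52110119 166.26275695] 43.603327626862715
(array([ 0.3247, -0.0122, -0.0421]), array([ 0.0146, -0.0015,  0.1317]))
```

View pics/w4.png

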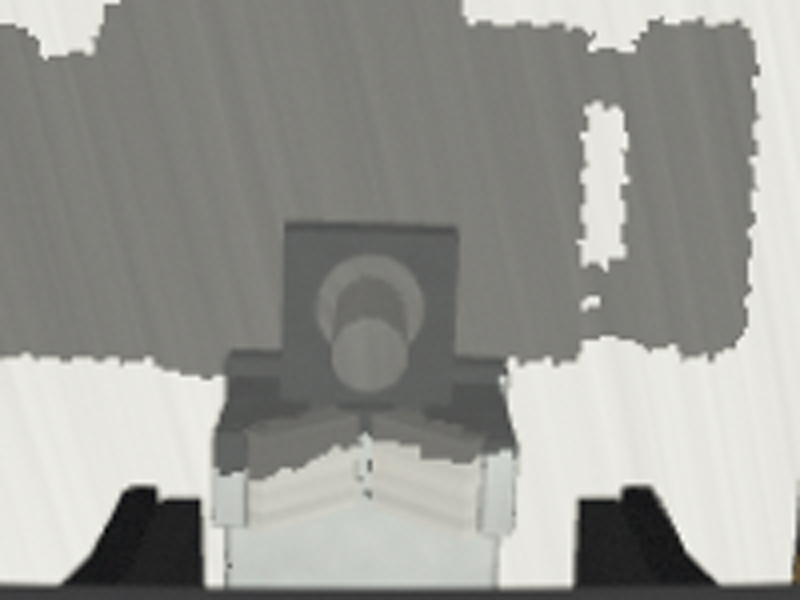

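The pin is home: collar flat on the lug at crop (370,308), grip top at (370,354). The V saddle is visible below it. Next I measure the pin and yaw, and move on to the barrel.

Run:
```python
from station import env
from h import *
c=env.capture("wrist"); o=env.observe(); print(o["position"],o["ee_rot"])
P=lambda x,y:(220+x/4,150+y/4)
print("pin top",ray(c,P(370,354),75,True),"collar",ray(c,P(370,308),34,True))
for p in [(215,525),(513,535),(247,525),(482,535)]: print(ray(c,P(*p),57,True))
e1,e2=ray(c,P(287,226),30,True),ray(c,P(458,231),30,True); print("lugend",(e1+e2)/2)
a,b=ray(c,P(215,525),57,True),ray(c,P(513,535),57,True);m=(a+b)/2;print("mid x=28",m)
```

```text
[490.56955059  13.70382721 164.5853274 ] [ 3.13804713e+00 -2.95553141e-04  1.33636725e+00]
pin top [490.05499744  18.56121559  75.        ] collar [489.78273994  18.3170674   34.        ]
[451.49632058 -11.93994374  57.        ]
[507.59503786 -27.47858     57.        ]
[457.61622612 -13.3571044   57.        ]
[501.69273951 -26.02384958  57.        ]
lugend [493.92258095  33.46876776  30.        ]
mid x=28 [479.54567922 -19.70926187  57.        ]
```

Request:
move_arm --moves '[0.045,-0.002,-0.01,0,0,0.03,-0.3,0.09,-0.004,-0.02,0,0,0.06,-0.3,0.135,-0.006,-0.03,0,0,0.09,-0.3,0.18,-0.008,-0.04,0,0,0.13,-0.3,0.225,-0.01,-0.042,0,0,0.13,-0.3]'

```text
time: 7.47
position: [523.5, 192.3, 196.3]
ee_rot: [-3.14, 0.0, 1.27]
ft_force: [-0.1, -0.4, 0.3]
gripper_width: 56.0
gripper_force: 0.0
```

Request:
move_arm --moves '[0.03,0,0,0,0,0,-0.3,0.06,0,0,0,0,0,-0.3,0.06,0,0,0,0,0,-0.3,0.06,0,0,0,0,0,-0.3,0.06,0,0,0,0,0,-0.3]'

```text
time: 7.88
position: [536.6, 235.9, 195.2]
ee_rot: [-3.138, 0.002, 1.272]
ft_force: [0.6, -0.8, 0.2]
gripper_width: 56.5
gripper_force: 0.0
```

Run:
```python
from station import env
from h import *
c=env.capture("wrist"); o=env.observe(); print(o["position"],o["ee_rot"],o["gripper_width"])
for n,p in dict(A=[560.6,325,36],B=[525.5,211.8,36],mid=[542.5,268.5,52]).items(): print(n,proj(c,np.array(p,float),True))
cv2.imwrite("pics/w5.png",c["img"][:,:,::-1])
```

```text
[536.75048628 235.55491565 195.59017122] [-3.13880317e+00  1.98525001e-03  1.27075693e+00] 56.78683770708812
A [314.49031681 119.3754424 ]
B [314.27046328 253.50057132]
mid [313.4646648  189.73377367]
```

View pics/w5.png

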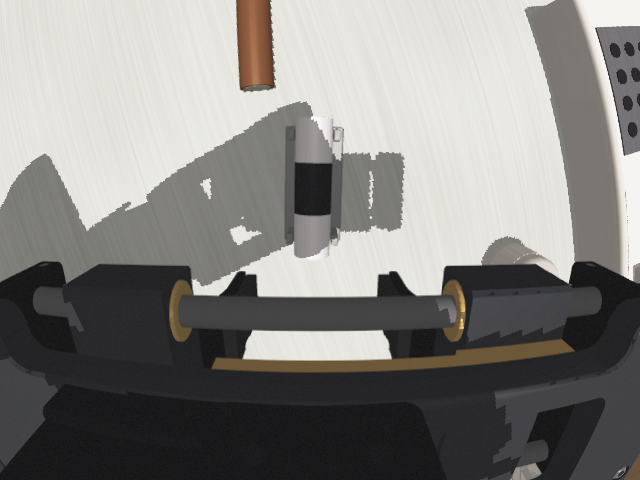

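Wrist view: the barrel is in the rest with its ends at rows 117 and 258, and the band at columns 295–331, rows 163–215. The brown look-alike is farther up at (256,45). I'll measure the band and edges numerically, and the fixture yaw from line segments.

Run:
```python
from station import env
from h import *
c=env.capture("wrist"); o=env.observe(); print(o["position"],o["ee_rot"])
g=cv2.cvtColor(c["img"],cv2.COLOR_RGB2GRAY)
m=np.zeros_like(g); m[150:230,285:342]=(g[150:230,285:342]<60)
ys,xs=np.nonzero(m); print("band px",xs.mean(),ys.mean(),xs.min(),xs.max(),ys.min(),ys.max())
# bandcentre: rows where band starts/ends at centre column, top line z=52
print("band top centre",ray(c,(xs.mean(),ys.mean()),50,True))
L=[];Rr=[]
for r in range(168,212):
    q=xs[ys==r]; L.append(ray(c,(q.min()-.5,r),38,True)[:2]); Rr.append(ray(c,(q.max()+.5,r),38,True)[:2])
mid=(np.array(L)+np.array(Rr))/2
v=cv2.fitLine(mid.astype(np.float32),cv2.DIST_L2,0,.01,.01).ravel(); print("axis dir",np.degrees(np.arctan2(v[1],v[0]))%180,"pt",v[2:],"w",np.linalg.norm(np.array(L)-np.array(Rr),axis=1).mean())
for r in (117,258): print("end",ray(c,(313.5,r),46,True))
lsd=cv2.createLineSegmentDetector()
def lines(path,x,y,w,h,z,cam,fish,k):
    im=cv2.resize(cv2.imread(path,0)[y:y+h,x:x+w],None,fx=k,fy=k,interpolation=cv2.INTER_CUBIC)
    for l in lsd.detect(im)[0][:,0]:
        n=np.hypot(l[2]-l[0],l[3]-l[1])
        if n>10*k:
            a=ray(cam,(x+l[0]/k,y+l[1]/k),z,fish);b=ray(cam,(x+l[2]/k,y+l[3]/k),z,fish);d=b-a
            print(np.round(l/k,1),round(n/k),"ang",round(np.degrees(np.arctan2(d[1],d[0]))%90,2))
lines("pics/top0.png",295,250,80,60,40,env.capture("top"),False,4)
```

```text
[537.02854066 235.3651305  195.96826324] [-3.13945662e+00  1.54648093e-03  1.27023182e+00]
band px 311.89395546129373 188.29586426299045 294 331 163 214
band top centre [541.81429983 269.42775607  50.        ]
axis dir 72.12028 pt [540.9249  267.29028] w 31.799477660657704
end [560.64031238 326.00213307  46.        ]
end [524.82332947 210.3388117   46.        ]
[62.6 21.5 55.9 45.3] 25 ang 74.59
[33.4 42.  24.  38.1] 10 ang 68.0
```

Run:
```python
from station import env
from h import *
o=env.observe()
for z in (110,18):print(go([542.2,268.7,z],np.radians(72.5),o))
```

```text
(array([ 0.0418, -0.0064,  0.1079]), array([-0.003 ,  0.0021,  0.0091]))
(array([ 0.0419, -0.0062,  0.2229]), array([-0.003 ,  0.0021,  0.0091]))
```

Request:
move_arm --moves '[0.03,-0.005,0.02,0,0,0.009,-0.3,0.042,-0.006,0.06,0,0,0.009,-0.3,0.042,-0.006,0.1,0,0,0.009,-0.3,0.042,-0.006,0.14,0,0,0.009,-0.3,0.042,-0.006,0.17,0,0,0.009,-0.3]'

```text
time: 8.45
position: [542.1, 268.9, 58.8]
ee_rot: [-3.14, 0.001, 1.266]
ft_force: [0.4, -0.5, -0.3]
gripper_width: 56.5
gripper_force: 0.0
```

Run:
```python
from station import env
from h import *
env.capture("wrist");env.capture("wrist");o=env.observe();print(o["position"],o["ft_force"])
print(go([542.2,268.7,18],np.radians(72.5),o))
```

```text
[539.73765204 268.02338155  56.93243883] [-0.14322026 -1.38722197 -0.45470415]
(array([0.002 , 0.0031, 0.0486]), array([-0.0166,  0.0111,  0.0001]))
```

Request:
move_arm --moves '[0,0.001,0.02,0,0,0,-0.3,0,0.001,0.04,0,0,0,-0.3,0,0.001,0.05,0,0,0,-0.3,0,0.001,0.051,0,0,0,-0.3,0,0.001,0.051,0,0,0,-0.3]'

```text
time: 8.97
position: [544.4, 269.6, 21.0]
ee_rot: [3.141, -0.0, 1.266]
ft_force: [-0.6, -0.7, 0.3]
gripper_width: 56.5
gripper_force: 0.0
```

Request:
move_arm --moves '[0,0,0,0,0,0,0,0,0,0,0,0,0,0.1,0,0,0,0,0,0,0.3,0,0,0,0,0,0,0.6,0,0,0,0,0,0,0.6]' --newtons 40

```text
time: 9.38
position: [543.7, 270.0, 20.7]
ee_rot: [-3.141, -0.0, 1.267]
ft_force: [-0.0, 0.8, 4.9]
gripper_width: 31.3
gripper_force: 39.2
```

Request:
move_arm --moves '[0,0,0,0,0,0,0.6,0,0,0,0,0,0,0.6,0,0,0,0,0,0,0.6,0,0,0,0,0,0,0.6,0,0,0,0,0,0,0.6]'

```text
time: 9.8
position: [543.7, 270.0, 20.7]
ee_rot: [-3.141, -0.0, 1.267]
ft_force: [-2.5, 0.6, 6.1]
gripper_width: 31.0
gripper_force: 40.0
```

Request:
move_arm --moves '[0,0,-0.02,0,0,0,0.6,0,0,-0.05,0,0,0,0.6,0,0,-0.09,0,0,0,0.6,0,0,-0.125,0,0,0,0.6,0,0,-0.135,0,0,0,0.6]'

```text
time: 10.22
position: [546.7, 270.4, 132.0]
ee_rot: [3.135, -0.004, 1.267]
ft_force: [1.3, 0.4, -1.3]
gripper_width: 31.4
gripper_force: 40.0
```

Run:
```python
from station import env
from h import *
env.capture("wrist");env.capture("wrist");o=env.observe();print(o["position"],o["ft_force"],o["gripper_width"])
print(go([471.5,-55,126],np.radians(74.8),o))
```

```text
[545.36772451 270.03683758 129.6212902 ] [ 0.86296717  0.1479085  -1.02320313] 30.877957284143683
(array([-0.4153,  0.0334,  0.0038]), array([ 0.0077, -0.0042, -0.077 ]))
```

Request:
move_arm --moves '[-0.04,0.003,0,0,0,-0.01,0.6,-0.09,0.007,0,0,0,-0.02,0.6,-0.14,0.011,0,0,0,-0.03,0.6,-0.19,0.015,0,0,0,-0.04,0.6,-0.24,0.019,0,0,0,-0.05,0.6]'

```text
time: 10.73
position: [498.7, 80.7, 126.0]
ee_rot: [-3.137, 0.001, 1.293]
ft_force: [0.7, 0.8, -1.4]
gripper_width: 31.2
gripper_force: 40.0
```

Request:
move_arm --moves '[-0.05,0.004,0,0,0,-0.01,0.6,-0.1,0.008,0,0,0,-0.027,0.6,-0.14,0.012,0.002,0,0,-0.027,0.6,-0.17,0.014,0.004,0,0,-0.027,0.6,-0.175,0.0144,0.004,0,0,-0.027,0.6]'

```text
time: 11.15
position: [471.7, -59.0, 122.9]
ee_rot: [-3.138, 0.001, 1.301]
ft_force: [-0.8, -0.3, -1.4]
gripper_width: 31.0
gripper_force: 39.9
```

Run:
```python
from station import env
from h import *
P=[]
for i in range(8):
    c=env.capture("wrist"); o=env.observe();P.append(np.r_[o["position"],o["ee_rot"]%6.2832])
print(np.mean(P,0),np.std(P,0)); print(o["ft_force"],o["gripper_width"])
cv2.imwrite("pics/w6.png",cv2.resize(c["img"][150:300,220:420,::-1],(800,600),interpolation=cv2.INTER_CUBIC))
```

```text
[472.80637    -55.27977498 124.0216447    3.14385247   5.49747439
   1.30507741] [5.26989365e-01 1.18724836e+00 5.71549359e-01 1.19937934e-03
 2.07777766e+00 2.28634176e-03]
[-0.40577123 -0.94522491 -0.79643016] 30.669266242161065
```

View pics/w6.png

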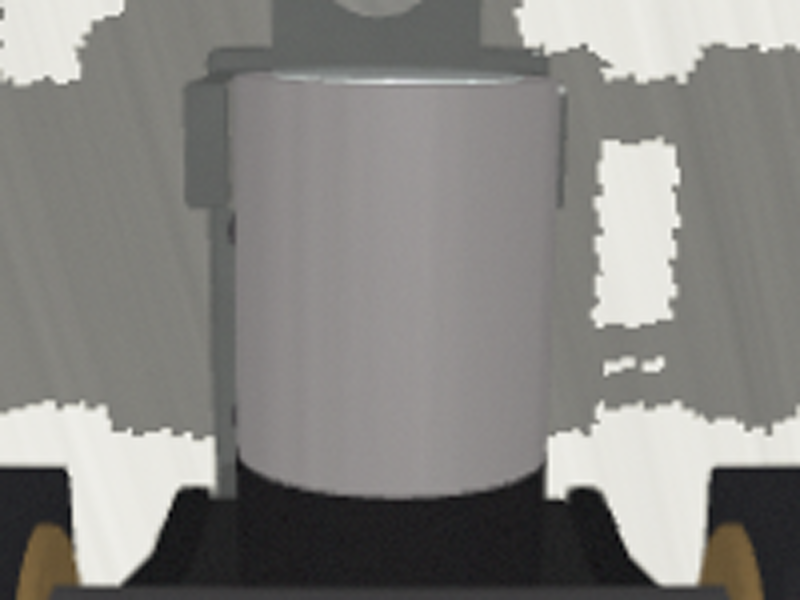

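The crop shows the barrel end at about row 72, centred at column 395. The saddle's front corners are at (188,80) and (567,88), the lug is centred at column 378, and the pin's collar arc is at (380,18).

Run:
```python
from station import env
from h import *
P=lambda x,y:(220+x/4,150+y/4)
p=[]
for i in range(4):
    c=env.capture("wrist"); o=env.observe();p.append(o["position"])
p=np.mean(p,0);print(p,o["ee_rot"])
th=np.radians(74.8);u=np.array([np.cos(th),np.sin(th)]);n=np.array([-u[1],u[0]])
pin=np.array([490.4,17.9]);O=pin-68*u
f=lambda q:(round(float((q[:2]-O)@u),1),round(float((q[:2]-O)@n),1))
za=p[2]+15.3
print("tcp in fix",f(p))
for r,l,rr in((85,232,558),(250,236,552),(430,238,547)):
    print("axis",f(ray(c,P((l+rr)/2,r),za,True)), "w",np.linalg.norm(ray(c,P(l,r),za,True)-ray(c,P(rr,r),za,True)))
print("end top",f(ray(c,P(395,71),za,True)),f(ray(c,P(395,84),za+15,True)))
print("band edge",f(ray(c,P(392,497),za+16,True)))
print("saddle",f(ray(c,P(188,80),57,True)),f(ray(c,P(567,88),57,True)),"lug edges",f(ray(c,P(274,40),30,True)),f(ray(c,P(482,40),30,True)),"collar arc",f(ray(c,P(380,18),34,True)))
print("saddle rear",f(ray(c,P(188,207),57,True)))
```

```text
[473.61760503 -54.86201498 125.01318932] [3.14131582e+00 6.07930883e-06 1.30648063e+00]
tcp in fix (-6.6, -2.9)
axis (50.7, -3.1) w 32.26290211294367
axis (34.2, -3.0) w 31.815107871224058
axis (15.4, -2.9) w 32.01592909170261
end top (52.1, -3.1) (51.7, -3.0)
band edge (13.6, -2.8)
saddle (47.0, 28.7) (45.9, -30.1) lug edges (52.4, 17.3) (52.5, -18.5) collar arc (56.2, -1.0)
saddle rear (27.0, 29.0)
```

Request:
move_arm --moves '[0.003,-0.0015,0.01,0,0,0,0.6,0.0056,-0.0029,0.025,0,0,0,0.6,0.0056,-0.0029,0.04,0,0,0,0.6,0.0056,-0.0029,0.05,0,0,0,0.6,0.0056,-0.0029,0.05,0,0,0,0.6]'

```text
time: 12.17
position: [471.2, -50.2, 83.3]
ee_rot: [-3.138, -0.0, 1.305]
ft_force: [-1.0, 0.4, -1.6]
gripper_width: 31.4
gripper_force: 40.0
```

```bash
cat > m.py <<'E'
from station import env
from h import *
p=[];I=[]
for i in range(6):
    c=env.capture("wrist"); o=env.observe();p.append(o["position"]);I.append(c["img"].astype(float))
p=np.mean(p,0);print(p,o["ee_rot"],o["ft_force"])
im=np.mean(I,0).mean(2)
np.save("last.npy",im)
th=np.radians(74.6);u=np.array([np.cos(th),np.sin(th)]);n=np.array([-u[1],u[0]])
pin=np.array([490.4,17.9])-.7*n; O=pin-68*u
W=lambda x,y,z:np.r_[O+x*u+y*n,z]
zc=p[2]+15.3
print("pred: pin top near/far edge",proj(c,W(61,0,75),True),proj(c,W(75,0,75),True),"collar edge",proj(c,W(57,0,34),True),proj(c,W(79,0,34),True),"end(top) if x=57",proj(c,W(57,0,zc+16),True),proj(c,W(57,0,zc),True))
cx=int(round(proj(c,W(66,0,75),True)[0])); print("col",cx)
r0=120;print("profile rows",r0,np.round(im[r0:235,cx-3:cx+4].mean(1)).astype(int).tolist())
for r in (150,165,180,195,210,225): print("row",r,np.round(im[r,265:370]).astype(int).tolist())
E
python3 m.py
```

```text
[472.5629009  -50.78886747  84.98649817] [3.14026962e+00 1.02510467e-04 1.30521343e+00] [-0.70196569  0.51169671 -1.60541347]
pred: pin top near/far edge [316.91459527 154.00613559] [317.04705163 123.95263895] collar edge [316.85762418 160.25690815] [317.02553078 122.08400104] end(top) if x=57 [316.90861075 166.4362565 ] [316.89426248 164.69581258]
col 317
profile rows 120 [101, 101, 120, 134, 127, 129, 138, 141, 141, 141, 140, 140, 140, 139, 139, 138, 138, 138, 137, 137, 137, 136, 136, 135, 135, 135, 134, 134, 133, 133, 132, 132, 127, 116, 131, 132, 131, 130, 130, 129, 113, 100, 98, 98, 98, 98, 106, 120, 127, 156, 216, 141, 151, 151, 151, 151, 151, 151, 151, 151, 151, 151, 151, 151, 151, 151, 151, 150, 150, 151, 151, 150, 150, 150, 150, 150, 150, 150, 150, 150, 150, 150, 150, 150, 150, 150, 150, 150, 150, 150, 150, 150, 149, 150, 150, 150, 150, 149, 149, 149, 149, 149, 149, 149, 149, 149, 149, 149, 149, 149, 149, 149, 149, 148, 148]
row 150 [127, 127, 128, 128, 127, 126, 126, 125, 126, 126, 127, 128, 128, 128, 129, 130, 129, 129, 127, 123, 113, 108, 102, 100, 99, 99, 99, 99, 99, 100
[... 2222 characters left out ...]
147, 146, 145, 144, 143, 142, 141, 141, 141, 140, 140, 140, 139, 139, 138, 137, 137, 137, 136, 135, 135, 135, 134, 131, 129, 126, 117, 105, 103, 100, 97, 97, 97, 97, 97, 98, 97, 97]
row 225 [129, 129, 115, 108, 102, 99, 99, 99, 94, 82, 71, 68, 66, 77, 126, 128, 129, 129, 130, 131, 132, 133, 135, 137, 138, 139, 141, 139, 139, 138, 140, 141, 142, 144, 144, 143, 143, 143, 143, 142, 144, 144, 145, 146, 146, 146, 146, 146, 147, 148, 148, 149, 149, 149, 149, 150, 150, 149, 150, 150, 150, 151, 150, 147, 146, 147, 146, 146, 146, 145, 144, 143, 142, 142, 141, 140, 141, 140, 139, 139, 139, 138, 138, 137, 137, 136, 135, 135, 134, 133, 130, 127, 125, 92, 87, 92, 95, 97, 99, 105, 113, 117, 122, 125, 125]
```

Request:
move_arm --moves '[0.0041,-0.0015,0,0,0,0,0.6,0.0041,-0.0015,0.012,0,0,0,0.6,0.0041,-0.0015,0.025,0,0,0,0.6,0.0041,-0.0015,0.036,0,0,0,0.6,0.0041,-0.0015,0.04,0,0,0,0.6]'

```text
time: 12.88
position: [471.4, -47.0, 51.6]
ee_rot: [-3.139, -0.0, 1.305]
ft_force: [-0.6, -0.8, -2.1]
gripper_width: 31.3
gripper_force: 40.0
```

```bash
sed -i 's/(150,165,180,195,210,225)/(150,185)/; s/^r0=120.*/r0=120;print("profile",np.round(im[r0:190,cx-3:cx+4].mean(1)).astype(int).tolist())/' m.py; python3 m.py
```

```text
[471.92819556 -47.20374909  52.54380669] [3.14085240e+00 4.18038319e-05 1.30526706e+00] [ 0.1186865  -0.59286741 -1.18652166]
pred: pin top near/far edge [320.89151692 163.61508146] [321.08556824 126.62944829] collar edge [319.99393183 168.80592623] [320.22299261 123.826279  ] end(top) if x=57 [321.08023112 175.75854928] [320.65231449 173.01711842]
col 321
profile [101, 101, 101, 106, 125, 135, 135, 126, 128, 138, 141, 141, 140, 140, 139, 139, 139, 138, 138, 138, 137, 137, 137, 136, 136, 136, 136, 135, 135, 135, 134, 134, 134, 133, 133, 133, 132, 132, 132, 132, 131, 128, 118, 122, 130, 130, 129, 128, 127, 154, 213, 140, 153, 153, 153, 153, 152, 153, 152, 152, 152, 153, 152, 152, 152, 152, 152, 152, 152, 152]
row 150 [126, 125, 126, 126, 127, 127, 128, 128, 129, 130, 129, 130, 130, 130, 127, 126, 124, 118, 110, 100, 99, 99, 100, 99, 99, 99, 99, 100, 100, 99, 101, 106, 117, 128, 134, 133, 128, 125, 122, 125, 130, 133, 133, 134, 134, 135, 135, 136, 137, 138, 138, 138, 138, 138, 136, 135, 134, 133, 132, 132, 133, 133, 133, 134, 132, 132, 131, 130, 131, 131, 129, 128, 127, 128, 126, 132, 124, 116, 107, 101, 100, 99, 99, 99, 99, 99, 99, 99, 99, 100, 108, 113, 122, 126, 126, 126, 126, 130, 153, 177, 206, 230, 230, 230, 230]
row 185 [96, 91, 90, 89, 89, 90, 89, 89, 89, 89, 89, 88, 88, 102, 122, 127, 129, 130, 130, 131, 132, 134, 135, 136, 139, 140, 140, 139, 139, 139, 139, 141, 143, 145, 143, 143, 143, 143, 143, 142, 143, 145, 146, 147, 148, 149, 148, 148, 149, 150, 151, 151, 151, 151, 152, 152, 152, 152, 152, 153, 153, 154, 152, 150, 149, 147, 147, 147, 147, 146, 145, 144, 143, 142, 142, 141, 141, 140, 140, 140, 139, 138, 138, 138, 137, 137, 136, 135, 135, 134, 134, 131, 128, 123, 111, 91, 91, 92, 92, 92, 92, 92, 92, 93, 93]
```

Request:
move_arm --moves '[0.001,0.0007,0.002,0,0,0,0.6,0.001,0.0007,0.004,0,0,0,0.6,0.001,0.0007,0.006,0,0,0,0.6,0.001,0.0007,0.008,0,0,0,0.6,0.001,0.0007,0.008,0,0,0,0.6]'

```text
time: 13.6
position: [472.7, -46.6, 46.3]
ee_rot: [-3.141, -0.0, 1.305]
ft_force: [-0.6, 0.8, -0.7]
gripper_width: 31.1
gripper_force: 40.0
```

```bash
cat > f.py <<'E'
from station import env
from h import *
F=[];T=[];p=[]
for i in range(8):
    env.capture("wrist");o=env.observe();F.append(o["ft_force"]);T.append(o["ft_torque"]);p.append(o["position"])
F,T,p=np.mean(F,0),np.mean(T,0),np.mean(p,0)
th=np.radians(74.6);u=np.array([np.cos(th),np.sin(th),0]);n=np.array([-u[1],u[0],0])
print("F along,across,z",F@u,F@n,F[2],"T about along,across,z",T@u,T@n,T[2],"p",p,o["ee_rot"],o["gripper_width"],o["time"])
E
python3 f.py
```

```text
F along,across,z -0.40964168073559243 -0.006647244557557676 -1.1499977517177185 T about along,across,z -0.07317993313462244 0.0059452559246045995 0.012076535812285245 p [472.87662249 -46.66826181  46.57126247] [ 3.14149098e+00 -1.56304859e-06  1.30527921e+00] 30.838372420957292 14.0
```

Not yet in contact, so I go on gently.

Request:
move_arm --moves '[0,0,0.0008,0,0,0,0.6,0,0,0.0016,0,0,0,0.6,0,0,0.0024,0,0,0,0.6,0,0,0.003,0,0,0,0.6,0,0,0.003,0,0,0,0.6]'

```text
time: 14.42
position: [473.1, -46.8, 44.8]
ee_rot: [3.141, 0.0, 1.307]
ft_force: [-1.4, -0.0, 6.5]
gripper_width: 31.2
gripper_force: 39.9
```

```bash
python3 f.py
```

```text
F along,across,z -0.27176517002864803 0.9024565566021369 5.253263280218146 T about along,across,z 0.03995875398832265 0.025785970839279648 0.20879314310747635 p [473.07931681 -46.82023221  44.81865907] [3.14080073e+00 4.20321489e-04 1.30666450e+00] 31.406648922800983 14.8167
```

Request:
move_arm --moves '[0,-0.0001,0.0002,0,0,-0.006,0.6,0,-0.0002,0.0004,0,0,-0.012,0.6,0,-0.0002,0.0005,0,0,-0.018,0.6,0,-0.0002,0.0005,0,0,-0.018,0.6,0,-0.0002,0.0005,0,0,-0.018,0.6]'

```text
time: 15.23
position: [473.0, -46.7, 44.6]
ee_rot: [3.141, 0.0, 1.315]
ft_force: [-1.3, 0.4, 7.7]
gripper_width: 31.5
gripper_force: 39.9
```

```bash
python3 f.py
```

```text
F along,across,z -0.0036307783136222305 1.218774056197598 7.083378331085598 T about along,across,z 0.10052229229758963 -0.010137401715341741 0.06350772888092815 p [472.94743769 -46.69787321  44.61606406] [3.14067367e+00 1.80906602e-04 1.31471646e+00] 31.204682019056197 15.6333
```

Request:
move_arm --moves '[0,-0.0002,0.0002,0,0,-0.004,0.6,0,-0.0004,0.0004,0,0,-0.007,0.6,0,-0.0004,0.0006,0,0,-0.007,0.6,0,-0.0004,0.0006,0,0,-0.007,0.6,0,-0.0004,0.0006,0,0,-0.007,0.6]'

```text
time: 16.05
position: [472.9, -46.7, 44.6]
ee_rot: [3.14, 0.0, 1.318]
ft_force: [0.3, 0.7, 11.0]
gripper_width: 30.9
gripper_force: 40.0
```

```bash
python3 f.py
```

```text
F along,across,z 0.014210175280621367 1.407052369029304 11.25483936941869 T about along,across,z 0.16487458126075452 0.00034187255864295965 -0.04400320324427571 p [472.95548263 -46.69482958  44.56983471] [3.13976710e+00 9.42324809e-05 1.31758328e+00] 31.11547478529055 16.45
```

Request:
move_arm --moves '[0,-0.0003,0.0001,0,0,0.001,0.6,0,-0.0006,0.0003,0,0,0.002,0.6,0,-0.0006,0.0004,0,0,0.002,0.6,0,-0.0006,0.0004,0,0,0.002,0.6,0,-0.0006,0.0004,0,0,0.002,0.6]'

```text
time: 16.87
position: [472.9, -46.7, 44.5]
ee_rot: [3.139, 0.0, 1.317]
ft_force: [-0.8, 0.1, 13.8]
gripper_width: 31.3
gripper_force: 40.0
```

```bash
python3 f.py; sed -i 's/(150,185)/(185,)/' m.py; python3 m.py
```

```text
F along,across,z 0.18256381686886397 0.9347227190375262 13.198598098462009 T about along,across,z 0.16177325720873503 -0.01643576334770179 -0.01185560079257033 p [472.96598741 -46.70201232  44.55070399] [3.13857677e+00 1.62557570e-04 1.31668132e+00] 31.02365255531927 17.2667
[472.96896621 -46.70308572  44.55435045] [3.13858256e+00 1.49825547e-04 1.31660139e+00] [-1.831027    0.73455704 13.13652076]
pred: pin top near/far edge [322.05684648 166.75141036] [322.72688478 127.38149852] collar edge [320.50403004 171.43862521] [321.29334515 124.24989688] end(top) if x=57 [321.897703   178.15070034] [321.27223307 175.13591795]
col 322
profile [101, 101, 101, 101, 117, 132, 136, 133, 125, 129, 138, 140, 140, 140, 139, 139, 139, 138, 138, 137, 137, 137, 136, 136, 135, 135, 135, 134, 134, 134, 134, 133, 133, 133, 132, 132, 132, 132, 131, 131, 131, 130, 130, 129, 126, 119, 119, 129, 127, 153, 212, 140, 153, 153, 153, 153, 153, 153, 153, 153, 152, 153, 153, 152, 152, 152, 152, 152, 152, 152]
row 185 [100, 99, 99, 100, 100, 100, 100, 99, 99, 99, 100, 100, 99, 109, 123, 128, 129, 130, 131, 131, 133, 134, 135, 137, 138, 139, 140, 140, 139, 138, 139, 141, 142, 144, 144, 143, 143, 143, 143, 143, 142, 145, 146, 147, 148, 149, 148, 148, 149, 150, 151, 151, 151, 151, 151, 152, 153, 152, 152, 152, 152, 153, 152, 150, 149, 148, 147, 147, 147, 146, 145, 144, 143, 142, 142, 142, 141, 141, 140, 140, 139, 139, 138, 138, 137, 137, 136, 136, 135, 134, 134, 131, 128, 125, 114, 98, 98, 98, 98, 97, 99, 98, 98, 99, 98]
```

```bash
python3 -c "
from station import env
o=env.observe();print(o['ft_force'],o['time']);print(env.close_job())"
```

```text
[-1.831027    0.73455704 13.13652076] 17.5667
the job is handed in; nothing more can be done
None
```

The job is handed in at 17.6 s: the stop pin is home in the lug and released, and the barrel is still held in the V, about 1.7 mm from the pin by camera estimate. It presses down with about 14.6 N against roughly 15 N for the bottle, with about 0.9 N of sideways force left between the two V faces. I moved nothing else and saw no bumps, but did not take a final picture of the whole bench.

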